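# Sort the bench: bolts, ground blocks and tin into their trays

### The job

Clear up after the job: stand the two loose bolts in the blue tray, put the two ground steel blocks (the small V-block and the flat gauge block) in the wooden tray with the green felt, and the tin in the yellow tray. In the trays that have a divider, each piece gets a bay of its own, either one; everything must stand inside its tray the same way up as it stands now. Leave the pliers and the loupe where they lie.

Things in the scene. Friction and masses are not known exactly. Their poses are not given: they have to be found in the camera images.
- large_bolt: loose on the near half of the bench (bolts in the tray at the back are not meant): thicker, shorter steel hex bolt standing on its head, shank up, 60 mm high: head 26 x 29 mm across and 10 mm high, shank 16 mm in diameter above it. Grasp the shank. Origin: centre of its underside; z up.
- thin_bolt: thinner, longer steel hex bolt standing on its head, shank up, 63 mm high: head 19 x 22 mm across and 8 mm high, shank 12 mm in diameter above it. Grasp the shank. Origin: centre of its underside; z up.
- v_block: small grey ground-steel V-block, 44 (x) x 40 (y) x 32 (z) mm, 0.2 to 0.3 kg; the V groove is in its top and runs along x. Grasp the two flat side faces, 40 mm apart along y. Origin: centre of its underside; z up.
- gauge_block: flat bright steel gauge block standing on its narrow edge, 9 (x) x 30 (y) x 30 (z) mm. Grasp the two broad faces, 9 mm apart along x. Origin: centre of its underside; z up.
- tin: small round closed tin with a pale lid and an ochre band round its body, 57 mm in diameter, 55 mm high, the fixed lid being the top 17 mm. Grasp it across its diameter. The one loose tin within reach (others stand at the back of the bench). Origin: centre of its underside; z up.
- blue_tray: shallow open blue plastic tray for the bolts, 120 (x) x 150 (y) mm, walls 4 mm thick with their top 20 mm above the bench. A divider along x, as high as the walls, parts it into two bays, each 112 mm (x) by 71 mm (y), centred at y = +36.5 and y = -36.5 mm. The bays' floor lies 4 mm above the bench. Fixed to the bench, its place and yaw vary. Origin: centre of its underside, on the bench; z up. 
- felt_tray: shallow open pale wooden tray with green felt on its floor, for the ground steel blocks, 120 (x) x 150 (y) mm, walls 4 mm thick with their top 20 mm above the bench. A divider along x, as high as the walls, parts it into two bays, each 112 mm (x) by 71 mm (y), centred at y = +36.5 and y = -36.5 mm. The bays' floor lies 6 mm above the bench. Fixed to the bench, its place and yaw vary. Origin: centre of its underside, on the bench; z up. 
- yellow_tray: shallow open yellow plastic tray for the tin, 110 x 110 mm without a divider, walls 4 mm thick with their top 20 mm above the bench, floor 4 mm above the bench. Fixed to the bench, its place and yaw vary. Origin: centre of its underside, on the bench; z up. 
- pliers: bystander, to be left alone: loose pliers with red handles, 53 (x) x 170 (y) x 14 mm, lying flat behind the vice. Origin: centre of its underside.
- loupe: bystander, to be left alone: loose folding magnifier, 33 (x) x 68 (y) x 18 mm, lying flat. Origin: centre of its underside.
Mind the look-alikes: they are no part of the job. What is meant by the tin is not black or red, and is the smaller of those in its own colour.

How it is judged:
At the end, for the whole second after the job is handed in: Bolts in the blue tray and blocks in the felt tray, one per bay (within 53 mm of the bay's centre along x, 33 along y); tin in the yellow tray (within 30 mm of its centre each way). All on the tray floor (underside under 12 mm), upright within 0.15 rad, at rest (under 0.02 m/s) (((x of large_bolt in the frame of blue_tray between -0.053 and 0.053 m and y of large_bolt in the frame of blue_tray between 0.0035 and 0.0695 m and z of each of large_bolt, thin_bolt in the frame of blue_tray below 0.012 m and x of thin_bolt in the frame of blue_tray between -0.053 and 0.053 m and y of thin_bolt in the frame of blue_tray between -0.0695 and -0.0035 m) or (x of large_bolt in the frame of blue_tray between -0.053 and 0.053 m and y of large_bolt in the frame of blue_tray between -0.0695 and -0.0035 m and z of each of large_bolt, thin_bolt in the frame of blue_tray below 0.012 m and x of thin_bolt in the frame of blue_tray between -0.053 and 0.053 m and y of thin_bolt in the frame of blue_tray between 0.0035 and 0.0695 m)) and ((x of v_block in the frame of felt_tray between -0.053 and 0.053 m and y of v_block in the frame of felt_tray between 0.0035 and 0.0695 m and z of each of v_block, gauge_block in the frame of felt_tray below 0.012 m and x of gauge_block in the frame of felt_tray between -0.053 and 0.053 m and y of gauge_block in the frame of felt_tray between -0.0695 and -0.0035 m) or (x of v_block in the frame of felt_tray between -0.053 and 0.053 m and y of v_block in the frame of felt_tray between -0.0695 and -0.0035 m and z of each of v_block, gauge_block in the frame of felt_tray below 0.012 m and x of gauge_block in the frame of felt_tray between -0.053 and 0.053 m and y of gauge_block in the frame of felt_tray between 0.0035 and 0.0695 m)) and x of tin in the frame of yellow_tray between -0.03 and 0.03 m and y of tin in the frame of yellow_tray between -0.03 and 0.03 m and z of tin in the frame of yellow_tray below 0.012 m and angle between each of large_bolt, thin_bolt, v_block, gauge_block, tin's own z axis and vertical below 0.15 rad and linear speed of each of large_bolt, thin_bolt, v_block, gauge_block, tin below 0.02 m/s); the robot touches nothing.
It fails at once if the pliers is moved by more than 20 mm (distance of pliers from where it was at the start of the episode above 0.02 m).
It fails at once if the loupe is moved by more than 20 mm (distance of loupe from where it was at the start of the episode above 0.02 m).
It also fails if it takes over 131 s, if anything falls off the work surface, if the arm or the gripper's body presses on something with over 40 N, if the wrist force passes 120 N, or if a joint passes its speed limit or range.

### The arm

A 6-joint arm with a two-finger parallel gripper is mounted at the origin on a cart in front of the work surface, level with it; the furniture and walls round the work are solid. World frame = base frame: x ahead of the robot, y to its left, z up, the work surface at z = 0. Lengths are in m, angles in rad, forces in N, time in s.
With the tool pointing down it reaches from about 0.35 to 0.975 m from the base axis. Payload 4.9 kg.
Tool frame: the origin (TCP) lies at the very end of the fingers, on their centre line; the grasp point (between the pads) lies 19 mm behind it; x points along the fingers, y is the direction in which the jaws open and shut, and the axes are right-handed (so a half turn about x gives the same grasp; the last joint's range is limited). The gripper opens to 85 mm and grips with 20 to 120 N. Pads are 22 mm wide; open, the fingers measure 114 mm over their backs; the gripper's body (76 mm by 85 mm) begins 54 mm behind the grasp point. The pads swing forward as they close: fully open they stand 13 mm farther back than shut.
Start: joints at [-1.439, 0.053, 1.613, -0, 1.476, -0.119], TCP at [0.155, -0.605, 0.231] pointing down, gripper open.
Joint ranges: [-3.01, 3.01], [-1.01, 2.22], [0.06, 2.58], [-1.02, 4.17], [0.09, 2.62], [-3.14, 3.14]. Speed limits (rad/s): [2.57, 2.57, 3.14, 3.14, 3.14, 3.14].

### API

Orientations are given as a unit quaternion [w, x, y, z].
In Python, from plant import manip gives the robot as it stands.
- The arm moves only by the tool play_rows, never from a script. Its argument "plan" is a list of rows, each a list of 5 numbers: the shift along the tool's x, y, z in mm, then the turn about the tool's x in rad, then the closure, from -1 (fully open) to 1 (shut). A call has 1 to 8 rows; each row is the pose to reach, as a shift and turn from the pose commanded when the call began, along the tool's axes at that moment; what a row does not reach only later rows make up. A row lasts 1/8 s, in which the tool goes at most 62.5 mm and 10.7 degrees, less where a joint would pass 70% of its speed; a pose out of reach is approached as far as the arm can. A call with a gripper value outside its range is refused whole. The fingers move at their own pace and stop on an object; the grip force is fixed at half the most. Time passes only in rows, so rows that repeat a pose let the fingers close. It gives the time, the measured TCP pose, the force and the opening at its end, in the units of the state.
- manip.state(): the state, without advancing time (a new reading comes with each control period).
- manip.grab_frame(name): name is "side" or "top"; returns a dict with "img" (384x512x3 uint8, red, green, blue), "range_z" (384x512 float32, m along the optical axis (not along the pixel's ray), 0 where there is no reading), "fx", "fy", "cx", "cy" (pixels), "k1" (the pictures are not rectified: a ray, as slopes to the right and down, at radius r is drawn at 1 + k1 r^2 times it, then the intrinsics apply), "origin" and "rotation" of the camera in the world. Camera axes: x right, y up, looking along -z (the intrinsics and any distortion apply to the point x, -y, -z); pixel columns grow to the right and rows downward; lengths in m; the calibration is good to about 2 mm. A picture is of the moment at which its call begins.
- manip.job_done(): hands the job in, once; it reports no verdict.
The state is a dict: "time": time; "joint_pos": joint angles; "joint_vel": joint speeds; "joint_efforts": joint torques, N m; "tool_pos": TCP position; "tool_rot": TCP orientation; "contact_force": force on the tool from outside, world axes, zero at the start; "ft_torque": the same for the moment, N m; "gripper_width": opening from 0.0 (shut) to 1.0 (fully open).
Only numpy, scipy, OpenCV 4.12 (cv2) and the standard library are available. Lean on these libraries where they do the work, as an engineer would, in place of code of your own. Each camera call takes 0.05 s, during which the arm holds its last target. There are 200 camera calls.

## Working session

There is one attempt and no reset: what is moved stays moved. The work goes in short steps, Python scripts to look and compute and a tool call to move; the robot and the scene stay as the last step left them, time stands still between calls to the robot, and variables do not carry over. Pictures are saved under pics/ and viewed, about 12 in all and at most 16, crops included, and the job is handed in when it is done.

Besides the shell and the picture viewer there is one more tool, called after "Request:" as a command line: name --pt "numbers of a row" for each row, then --argument value for the rest. play_rows: Moves the arm, as the interface text tells. Its arguments: {"type":"object","properties":{"plan":{"type":"array"}},"required":["plan"]}

```bash
ls; mkdir -p pics
cat > h.py <<'E'
import numpy as np, cv2
from plant import manip
def grab(n, save=None):
    f=manip.grab_frame(n)
    if save: cv2.imwrite(save, cv2.cvtColor(f["img"],cv2.COLOR_RGB2BGR)); np.savez(f"{n}.npz",**f)
    return f
def rays(f,uv):
    uv=np.atleast_2d(np.asarray(uv,float))
    d=np.stack([(uv[:,0]-f["cx"])/f["fx"],(uv[:,1]-f["cy"])/f["fy"]],1)
    s=d.copy()
    for _ in range(20): s=d/(1+f["k1"]*(s**2).sum(1,keepdims=True))
    return np.stack([s[:,0],-s[:,1],-np.ones(len(s))],1)
def onplane(f,uv,z):
    r=rays(f,uv)@np.asarray(f["rotation"]).T; o=np.asarray(f["origin"])
    return o+r*((z-o[2])/r[:,2])[:,None]
def cloud(f):
    h,w=f["range_z"].shape; v,u=np.mgrid[:h,:w]
    p=rays(f,np.stack([u.ravel(),v.ravel()],1))*f["range_z"].ravel()[:,None]
    return (p@np.asarray(f["rotation"]).T+np.asarray(f["origin"])).reshape(h,w,3)
E
python3 - <<'E'
from h import *
for n in("top","side"):
    f=grab(n,f"pics/{n}0.png"); print(n,f["origin"],f["rotation"],f["fx"],f["cx"],f["cy"],f["k1"])
print(manip.state())
E
```

```text
pics
top [0.18195375 0.00830434 1.55299706] [ 0.71672488  0.07514992 -0.06870157 -0.68988262] 497.5606068463517 245.91804788706335 195.78348708884724 -0.19751796335823757
side [0.54932692 1.0008245  0.91845841] [0.01333898 0.00936116 0.40526814 0.91405261] 459.48837234413514 248.49225885366405 187.71278989667098 -0.14185418762886418
{'time': 0.1, 'joint_pos': array([-1.43899192e+00,  5.33135301e-02,  1.61418035e+00, -7.44218794e-06,
        1.47601320e+00, -1.19029777e-01]), 'joint_vel': array([ 0.00067175, -0.00187668, -0.00287918,  0.0005227 ,  0.00023129,
        0.00025216]), 'joint_efforts': array([ 3.14740328e-04, -3.94905996e+01, -3.71364605e+01, -1.09982554e-04,
        3.90616202e-03,  1.53456153e-05]), 'tool_pos': array([ 0.15503647, -0.60486935,  0.23015776]), 'tool_rot': array([-0.08777436, -0.70154557, -0.089128  ,  0.70155946]), 'contact_force': array([-0.34789701, -0.51020178,  0.2718293 ]), 'ft_torque': array([-0.00917075,  0.0092494 , -0.01977787]), 'gripper_width': 1.0041388451438529}
```

Run:
```python
s=open('h.py').read()
s=s.replace('from plant import manip','from scipy.spatial.transform import Rotation as R\nfrom plant import manip\ndef rot(q): q=np.asarray(q); return R.from_quat(np.r_[q[1:],q[0]]).as_matrix()')
s=s.replace('np.asarray(f["rotation"])','rot(f["rotation"])')
open('h.py','w').write(s)
import sys; sys.path.insert(0,'.')
from h import *
for n in("top","side"):
    f=np.load(n+".npz"); P=cloud(f); print(n, rot(f["rotation"]).round(2).tolist(), P[200:380:40,60:500:80].round(3).tolist())
t=rot(manip.state()["tool_rot"]);print(t)
for n in("top","side"):
    im=cv2.imread(f"pics/{n}0.png"); cv2.imwrite(f"pics/{n}0b.png",cv2.resize(im,(800,600),interpolation=cv2.INTER_CUBIC))
```

```text
top [[0.04, 0.98, -0.2], [-1.0, 0.04, -0.01], [-0.01, 0.2, 0.98]] [[[0.465, 0.637, 0.003], [0.477, 0.37, -0.005], [0.486, 0.111, 0.001], [0.495, -0.144, 0.003], [0.506, -0.405, -0.003], [0.515, -0.679, -0.001]], [[0.333, 0.622, 0.006], [0.347, 0.357, 0.005], [0.358, 0.105, 0.001], [0.367, -0.146, 0.001], [0.375, -0.403, -0.001], [0.383, -0.675, -0.005]], [[0.206, 0.611, 0.002], [0.221, 0.349, 0.001], [0.211, 0.059, 0.677], [0.242, -0.149, -0.002], [0.249, -0.403, -0.004], [0.252, -0.674, -0.008]], [[0.016, 0.966, -0.953], [0.046, 0.545, -0.945], [0.11, 0.093, -0.001], [0.119, -0.152, 0.002], [0.147, -0.237, 0.626], [0.146, -0.413, 0.588]], [[-0.187, 0.95, -0.944], [-0.153, 0.534, -0.946], [-0.01, 0.087, 0.013], [0.08, -0.083, 0.694], [0.074, -0.237, 0.634], [-0.097, -1.012, -0.78]]]
side [[-1.0, -0.02, 0.03], [0.03, -0.67, 0.74], [0.01, 0.74, 0.67]] [[[0.957, 0.238, 0.198], [0.81, 0.095, 0.059], [0.595, 0.041, 0.002], [0.364, 0.048, 0.003], [0.128, 0.053, 0.002], [-0.121, 0.058, -0.0]], [[0.958, 0.303, 0.132], [0.806, 0.19, 0.003], [0.593, 0.194, 0.003], [0.38, 0.195, -0.004], [0.112, 0.095, -0.127], [-0.688, -0.591, -0.943]], [[0.972, 0.35, 0.042], [0.79, 0.316, -0.005], [0.592, 0.323, 0.002], [0.404, 0.366, 0.052], [0.196, 0.337, 0.001], [-0.585, -0.318, -0.937]], [[0.96, 0.438, 0.007], [0.773, 0.436, 0.006], [0.59, 0.435, -0.001], [0.408, 0.441, 0.001], [0.222, 0.449, -0.002], [-0.51, -0.096, -0.953]], [[0.935, 0.539, 0.008], [0.761, 0.534, 0.003], [0.589, 0.535, 0.002], [0.418, 0.54, 0.001], [0.245, 0.55, 0.002], [-0.436, 0.112, -0.947]]]
[[-2.58944237e-04  2.48212563e-01 -9.68705557e-01]
 [ 1.89684655e-03 -9.68703725e-01 -2.48212600e-01]
 [-9.99998167e-01 -1.90175902e-03 -2.19980896e-04]]
```

View pics/top0b.png

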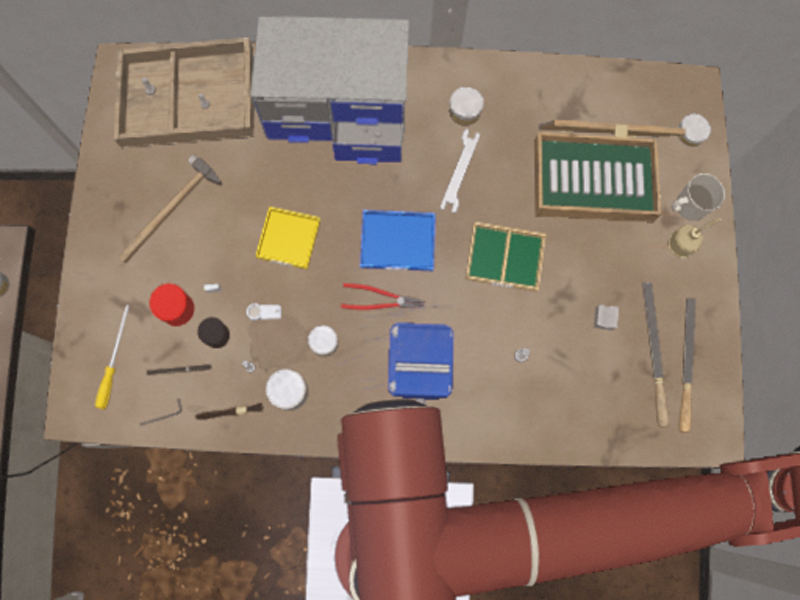

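View pics/side0b.png

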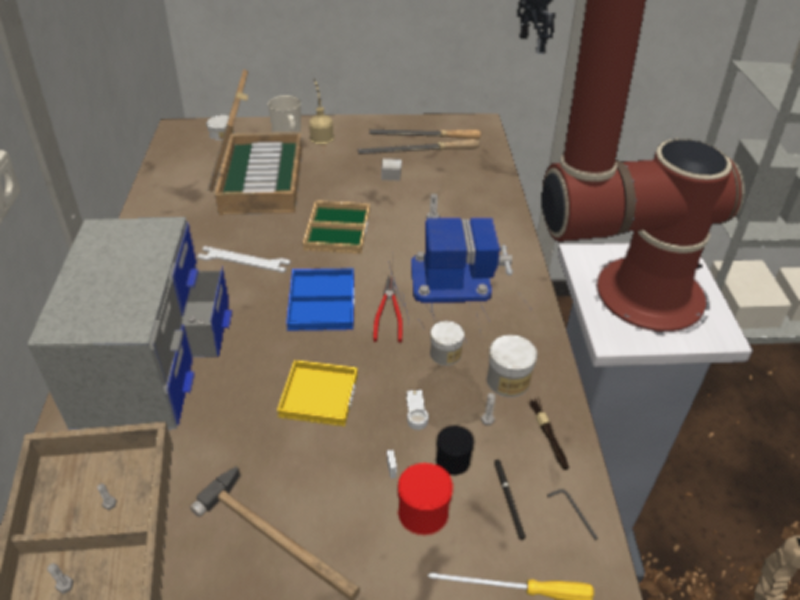

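Run:
```python
from h import *
rows=[]
for n,c in(("top",[(388,203),(334,227),(159,234),(135,184),(206,218)]),("side",[(251,108),(277,130),(313,260),(251,296),(286,219)])):
    im=cv2.imread(f"pics/{n}0.png")
    rows.append(np.hstack([cv2.resize(im[y-20:y+20,x-20:x+20],(160,160),interpolation=cv2.INTER_NEAREST) for x,y in c]))
cv2.imwrite("pics/m0.png",np.vstack(rows))
f=np.load("top.npz"); hsv=cv2.cvtColor(f["img"],cv2.COLOR_RGB2HSV)
def win(m,x0,y0,x1,y1):
    k=np.zeros_like(m);k[y0:y1,x0:x1]=m[y0:y1,x0:x1];return k
def rect(m,z,name):
    n,l,s,c=cv2.connectedComponentsWithStats(m)
    i=1+s[1:,4].argmax(); v,u=np.nonzero(l==i)
    P=onplane(f,np.stack([u,v],1),z)[:,:2]
    (cx,cy),(w,h),a=cv2.minAreaRect((P*1000).astype(np.float32))
    print(name,s[i,4],"px",c[i].round(1),"ctr",round(cx,1),round(cy,1),"size",round(w,1),round(h,1),"ang",round(a,1),"mean",(P.mean(0)*1000).round(1))
Y=cv2.inRange(hsv,(20,120,80),(35,255,255)); rect(win(Y,150,120,215,185),.015,"yellow")
B=cv2.inRange(hsv,(98,120,60),(125,255,255)); rect(win(B,220,125,290,180),.015,"blue")
G=cv2.inRange(hsv,(55,80,30),(90,255,255)); G=cv2.morphologyEx(win(G,290,135,355,195),cv2.MORPH_CLOSE,np.ones((7,7)));rect(G,.012,"feltgreen")
L=cv2.inRange(hsv,(0,0,95),(180,45,255))
for nm,(x,y),z in(("v",(388,203),.032),("bA",(334,227),.06),("bB",(159,234),.06),("gauge",(135,184),.03),("tin",(206,218),.055)): rect(win(L,x-16,y-16,x+16,y+16),z,nm)
rect(win(cv2.inRange(hsv,(0,0,95),(180,60,255)),156,190,182,208),.018,"loupe")
rect(win(cv2.inRange(hsv,(0,150,80),(8,255,255)),215,175,265,200),.014,"pliers handles")
```

```text
yellow 1170 px [184.  151.4] ctr 638.1 234.7 size 113.6 115.4 ang 79.2 mean [638.6 234.4]
blue 1644 px [254.2 153.4] ctr 639.9 7.5 size 147.9 121.4 ang 89.7 mean [639.9   7.3]
feltgreen 1259 px [323.1 163.8] ctr 615.1 -216.0 size 134.8 101.8 ang 82.3 mean [ 614.7 -215.8]
v 219 px [387.8 202.6] ctr 490.5 -420.2 size 48.3 48.6 ang 85.9 mean [ 490.8 -420.5]
bA 72 px [333.5 226.7] ctr 403.3 -242.2 size 24.6 28.2 ang 1.9 mean [ 404.3 -242.1]
bB 46 px [158.8 234. ] ctr 362.6 287.8 size 27.7 17.7 ang 37.4 mean [361.6 288. ]
gauge 56 px [135.5 183.8] ctr 523.0 380.6 size 16.3 36.2 ang 2.0 mean [522.1 380.5]
tin 300 px [206.2 217.2] ctr 420.6 147.4 size 55.9 55.2 ang 2.9 mean [419.9 146.8]
loupe 250 px [168.5 199.2] ctr 479.7 273.1 size 38.9 73.6 ang 3.7 mean [478.7 272.9]
pliers handles 68 px [235.6 195.9] ctr 498.6 58.4 size 8.6 110.7 ang 4.0 mean [498.   61.1]
```

View pics/m0.png

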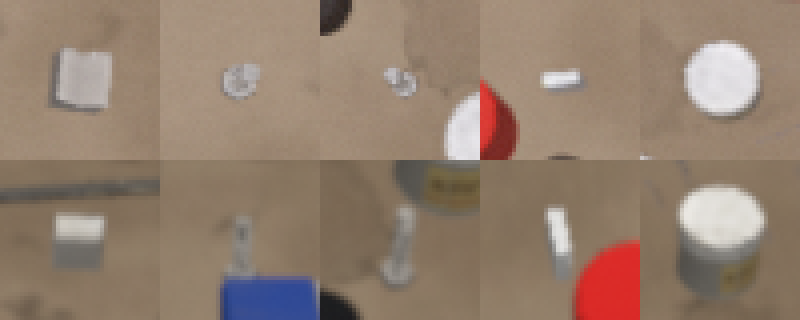

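```bash
cat >> h.py <<'E'
def go(x,y,z,yaw):
    """world target (mm), jaw direction yaw deg (mod 180) -> tool shift mm and turn"""
    s=manip.state(); T=rot(s["tool_rot"]); p=np.asarray(s["tool_pos"])*1000
    d=T.T@(np.array([x,y,z])-p); cur=np.degrees(np.arctan2(T[1,1],T[0,1]))
    t=(cur-yaw+90)%180-90
    print("at",p.round(1),"yaw",round(cur,1),"shift",d.round(1),"turn",round(np.radians(t),3),"deg",round(t,1),"q6",s["joint_pos"][5].round(2),"w",round(s["gripper_width"]*85,1),"down",T[2,0].round(4))
E
python3 - <<'E'
from h import *
t=np.load("top.npz"); s=np.load("side.npz")
def tri(a,b):
    r1=rays(t,[a])@rot(t["rotation"]).T; r2=rays(s,[b])@rot(s["rotation"]).T
    A=np.stack([r1[0],-r2[0]],1); k=np.linalg.lstsq(A,s["origin"]-t["origin"],rcond=None)[0]
    p1=t["origin"]+k[0]*r1[0]; p2=s["origin"]+k[1]*r2[0]; return ((p1+p2)/2*1000).round(1),(np.linalg.norm(p1-p2)*1000).round(1)
print("A top",onplane(t,[(336.5,225)],.06)*1000,"head",onplane(t,[(333.7,228.2)],.01)*1000)
print("B top",onplane(t,[(156.7,232.7)],.063)*1000,"head",onplane(t,[(160,235.5)],.008)*1000, tri((156.7,232.7),(313.7,253.2)))
P=cloud(s); 
for n,(x0,y0,x1,y1) in dict(red=(258,300,285,320),vice=(265,140,320,190),black=(283,275,300,290),bigtin=(315,218,340,235)).items(): 
    q=P[y0:y1,x0:x1].reshape(-1,3); print(n,(q.mean(0)*1000).round(),(np.percentile(q[:,2],98)*1000).round())
P=cloud(t);hsv=cv2.cvtColor(t["img"],cv2.COLOR_RGB2HSV)
m=cv2.inRange(hsv,(0,150,80),(8,255,255));m[:,125:]=0;m[:170]=0;m[230:]=0
q=P[(m>0)];q=q[q[:,2]>.05];print("redtin",(q.min(0)*1000).round(),(q.max(0)*1000).round(),(np.median(q,0)*1000).round())
go(490,-420,150,85.9)
E
```

```text
A top [[ 409.73644154 -251.2689486    60.        ]] head [[ 406.89635045 -251.11930246   10.        ]]
B top [[364.96162953 294.33998879  63.        ]] head [[363.31448296 293.77005245   8.        ]] (array([364.5, 294.8,  61.7]), np.float64(1.4))
red [479. 460.  77.] 76.0
vice [384. -32.  71.] 118.0
black [426. 375.  57.] 58.0
bigtin [320. 216.  72.] 76.0
redtin [182.   8.  50.] [ 515.  494. 1553.] [479. 455.  74.]
at [ 155.  -604.9  230.2] yaw -75.6 shift [  80.4  -95.8 -370.4] turn 0.322 deg 18.5 q6 -0.12 w 85.4 down -1.0
```

Request:
play_rows --pt "80 -96 -370 0.32 -1" --pt "80 -96 -370 0.32 -1" --pt "80 -96 -370 0.32 -1" --pt "80 -96 -370 0.32 -1" --pt "80 -96 -370 0.32 -1" --pt "80 -96 -370 0.32 -1" --pt "80 -96 -370 0.32 -1" --pt "80 -96 -370 0.32 -1"

```text
time: 1.1
tool_pos: [0.4899, -0.4199, 0.1504]
tool_rot: [0.024, -0.706, 0.024, 0.707]
contact_force: [0.1, -0.3, 0.1]
gripper_width: 1.001
```

Run:
```python
from h import *
a=[]
for n,(x,y) in(("side",(251,108)),("top",(388,203))):
    f=grab(n,f"pics/{n}1.png"); im=cv2.cvtColor(f["img"],cv2.COLOR_RGB2BGR)
    a.append(cv2.resize(im[y-40:y+40,x-50:x+50],(400,320),interpolation=cv2.INTER_CUBIC))
cv2.imwrite("pics/m1.png",np.hstack(a)); go(490.5,-420.5,7,85.9)
```

```text
at [ 488.8 -421.5  151.5] yaw -94.0 shift [144.5  -1.2  -1.7] turn 0.001 deg 0.1 q6 0.81 w 84.9 down -1.0
```

View pics/m1.png

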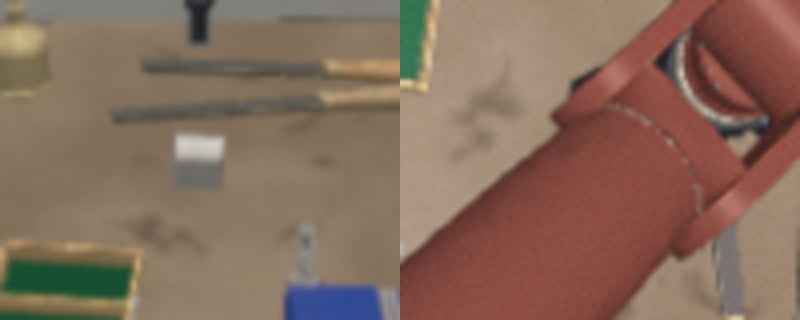

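Request:
play_rows --pt "60 0 0 0 -1" --pt "110 0 0 0 -1" --pt "143 0 0 0 -1" --pt "143 0 0 0 -0.5" --pt "143 0 0 0 0.3" --pt "143 0 0 0 0.3" --pt "143 0 0 0 0.3" --pt "143 0 0 0 0.3"

```text
time: 2.2
tool_pos: [0.4912, -0.4228, 0.0118]
tool_rot: [-0.023, 0.708, -0.026, -0.705]
contact_force: [-0.4, -1.0, 6.9]
gripper_width: 0.449
```

Request:
play_rows --pt "0 0 0 0 0.6" --pt "0 0 0 0 0.6" --pt "-20 0 0 0 0.6" --pt "-50 0 0 0 0.6" --pt "-90 0 0 0 0.6" --pt "-140 0 0 0 0.6" --pt "-140 0 0 0 0.6"

```text
time: 3.08
tool_pos: [0.4922, -0.4229, 0.1557]
tool_rot: [-0.022, 0.71, -0.027, -0.704]
contact_force: [-0.0, -0.1, -2.3]
gripper_width: 0.452
```

Run:
```python
from h import *
go(610,-252,150,-7.7)
```

```text
at [ 492.2 -422.9  155.7] yaw -93.9 shift [   5.2 -178.6 -105.7] turn -1.505 deg -86.2 q6 0.82 w 38.5 down -0.9999
```

Request:
play_rows --pt "0 -20 -20 -0.18 0.6" --pt "0 -50 -40 -0.37 0.6" --pt "0 -90 -60 -0.56 0.6" --pt "0 -130 -80 -0.75 0.6" --pt "0 -160 -95 -0.94 0.6" --pt "0 -178 -105 -1.12 0.6" --pt "0 -178 -105 -1.31 0.6" --pt "0 -178 -105 -1.5 0.6"

```text
time: 4.08
tool_pos: [0.606, -0.2491, 0.1468]
tool_rot: [-0.463, -0.533, -0.465, 0.534]
contact_force: [0.3, -0.3, -1.7]
gripper_width: 0.451
```

Request:
play_rows --pt "0 0 0 0 0.6" --pt "60 0 0 0 0.6" --pt "100 0 0 0 0.6" --pt "115 0 0 0 0.6" --pt "115 0 0 0 0.6"

```text
time: 4.7
tool_pos: [0.6061, -0.25, 0.0324]
tool_rot: [-0.461, -0.536, -0.462, 0.536]
contact_force: [0.4, 0.1, -1.4]
gripper_width: 0.454
```

Run:
```python
from h import *
go(610,-252,18,-7.7)
f=grab("side","pics/side2.png")
x,y=215,145;im=cv2.imread("pics/side2.png")
cv2.imwrite("pics/m2.png",cv2.resize(im[y-50:y+50,x-60:x+60],(600,500),interpolation=cv2.INTER_CUBIC))
```

```text
at [ 606.1 -250.    32.4] yaw -8.5 shift [14.4  4.2  1.4] turn -0.015 deg -0.8 q6 -0.36 w 38.6 down -1.0
```

View pics/m2.png

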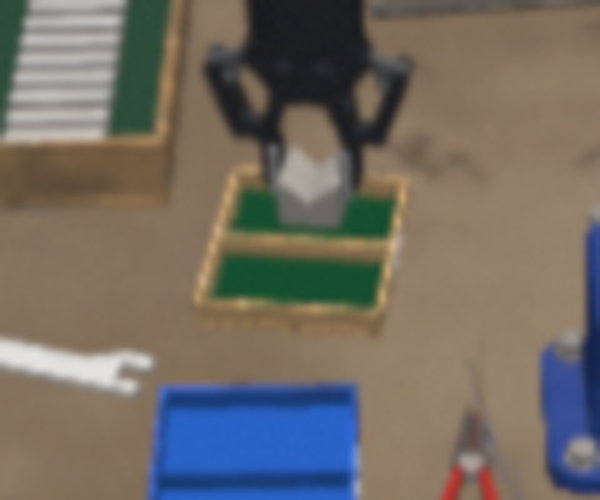

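Request:
play_rows --pt "8 4 0 0 0.6" --pt "13 4 0 0 0.6" --pt "16 4 0 0 0.6" --pt "17 4 0 0 0.6"

```text
time: 5.25
tool_pos: [0.6111, -0.2511, 0.0178]
tool_rot: [-0.462, -0.535, -0.462, 0.535]
contact_force: [-5.0, 1.5, 8.8]
gripper_width: 0.455
```

Request:
play_rows --pt "17 4 0 0 -0.2" --pt "17 4 0 0 -0.2" --pt "17 4 0 0 -0.2" --pt "-30 4 0 0 -0.2" --pt "-80 4 0 0 -0.4" --pt "-130 4 0 0 -1"

```text
time: 6.0
tool_pos: [0.6146, -0.2514, 0.147]
tool_rot: [-0.462, -0.535, -0.462, 0.536]
contact_force: [0.2, -0.7, -0.8]
gripper_width: 0.883
```

Run:
```python
from h import *
go(408,-251,130,0)
go(408,-251,130,-30)
```

```text
at [ 614.6 -251.4  147. ] yaw -8.5 shift [  17.1 -204.4   30. ] turn -0.148 deg -8.5 q6 -0.35 w 75.1 down -1.0
at [ 614.6 -251.4  147. ] yaw -8.5 shift [  17.1 -204.4   30. ] turn 0.376 deg 21.5 q6 -0.35 w 75.1 down -1.0
```

Request:
play_rows --pt "0 -60 9 0 -1" --pt "0 -120 18 0 -1" --pt "0 -180 27 0 -1" --pt "0 -205 30 0 -1" --pt "0 -205 30 0 -1" --pt "40 -205 30 0 -1" --pt "40 -205 30 0 -1"

```text
time: 6.88
tool_pos: [0.4065, -0.2495, 0.1033]
tool_rot: [-0.46, -0.535, -0.464, 0.536]
contact_force: [-1.1, -0.7, 0.3]
gripper_width: 0.998
```

Run:
```python
from h import *
go(408,-251,25,-8.5)
a=[]
f=grab("side","pics/side3.png");im=cv2.imread("pics/side3.png")
for x,y in((275,130),(210,145)): a.append(cv2.resize(im[y-40:y+40,x-40:x+40],(400,400),interpolation=cv2.INTER_CUBIC))
cv2.imwrite("pics/m3.png",np.hstack(a))
```

```text
at [ 406.5 -249.5  103.3] yaw -8.4 shift [78.3  2.1  1.6] turn 0.001 deg 0.1 q6 -0.56 w 84.8 down -1.0
```

View pics/m3.png

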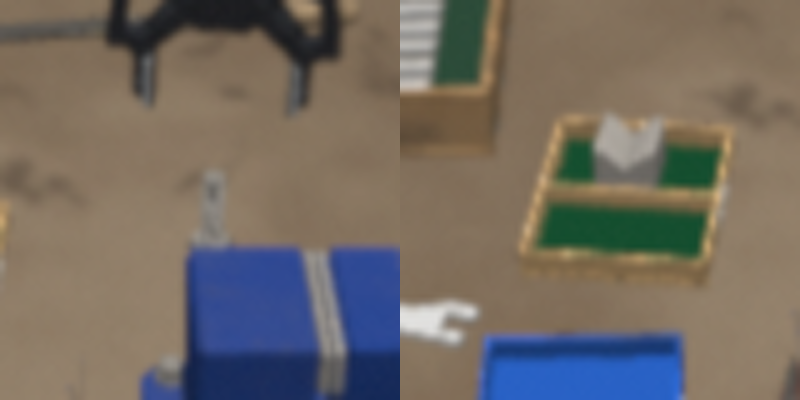

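Request:
play_rows --pt "40 2 1 0 -1" --pt "78 2 1 0 -1" --pt "78 2 1 0 0.6" --pt "78 2 1 0 0.8" --pt "78 2 1 0 0.9" --pt "78 2 1 0 0.9" --pt "78 2 1 0 0.9" --pt "78 2 1 0 0.9"

```text
time: 7.92
tool_pos: [0.4104, -0.2532, 0.0301]
tool_rot: [0.463, 0.536, 0.461, -0.535]
contact_force: [-0.0, 0.1, 7.3]
gripper_width: 0.17
```

Request:
play_rows --pt "0 0 0 0 0.9" --pt "0 0 0 0 0.9" --pt "-15 0 0 0 0.9" --pt "-60 0 0 0 0.9" --pt "-120 0 0 0 0.9" --pt "-170 0 0 0 0.9" --pt "-170 0 0 0 0.9"

```text
time: 8.8
tool_pos: [0.4115, -0.2541, 0.2046]
tool_rot: [0.466, 0.536, 0.458, -0.535]
contact_force: [0.0, 0.2, -1.9]
gripper_width: 0.168
```

Run:
```python
from h import *
go(640,-29,195,-8.5)
```

```text
at [ 411.5 -254.1  204.6] yaw -8.4 shift [   9.9  192.9 -256.3] turn 0.001 deg 0.1 q6 -0.56 w 14.3 down -0.9999
```

Request:
play_rows --pt "0 35 -45 0 0.9" --pt "0 72 -96 0 0.9" --pt "0 110 -146 0 0.9" --pt "0 148 -197 0 0.9" --pt "0 180 -240 0 0.9" --pt "0 193 -256 0 0.9" --pt "60 193 -256 0 0.9" --pt "110 193 -256 0 0.9"

```text
time: 9.8
tool_pos: [0.6367, -0.0276, 0.0858]
tool_rot: [-0.461, -0.535, -0.462, 0.536]
contact_force: [0.3, 0.3, -2.1]
gripper_width: 0.164
```

Request:
play_rows --pt "25 0 0 0 0.9" --pt "40 0 0 0 0.9" --pt "48 0 0 0 0.9" --pt "48 0 0 0 0.9"

```text
time: 10.3
tool_pos: [0.638, -0.0277, 0.0407]
tool_rot: [0.462, 0.536, 0.462, -0.535]
contact_force: [-0.5, -1.5, -1.6]
gripper_width: 0.169
```

Run:
```python
from h import *
go(640,-29,34,-8.5)
f=grab("side","pics/side4.png");im=cv2.imread("pics/side4.png")
x,y=205,190
cv2.imwrite("pics/m4.png",cv2.resize(im[y-40:y+40,x-40:x+40],(400,400),interpolation=cv2.INTER_CUBIC))
```

```text
at [638.  -27.7  40.7] yaw -8.5 shift [6.7 2.1 1. ] turn 0.001 deg 0.0 q6 -0.01 w 14.4 down -1.0
```

View pics/m4.png

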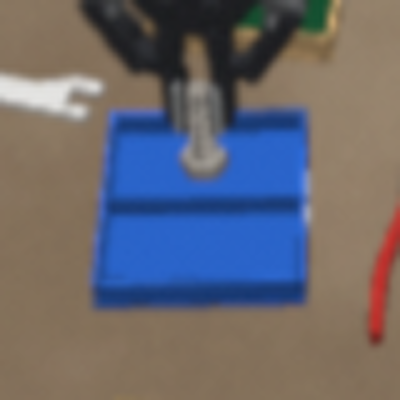

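Request:
play_rows --pt "4 0 0 0 0.9" --pt "6 0 0 0 0.9" --pt "8 0 0 0 0.9" --pt "8 0 0 0 0.9"

```text
time: 10.85
tool_pos: [0.6384, -0.0275, 0.0341]
tool_rot: [0.462, 0.535, 0.462, -0.535]
contact_force: [-3.9, -0.3, 7.4]
gripper_width: 0.167
```

Request:
play_rows --pt "0 0 0 0 0.4" --pt "0 0 0 0 0.1" --pt "0 0 0 0 0" --pt "0 0 0 0 0" --pt "-40 0 0 0 0" --pt "-90 0 0 0 -0.5" --pt "-150 0 0 0 -1" --pt "-150 0 0 0 -1"

```text
time: 11.85
tool_pos: [0.6418, -0.028, 0.1902]
tool_rot: [0.465, 0.538, 0.458, -0.532]
contact_force: [0.5, -0.7, 0.6]
gripper_width: 0.999
```

Run:
```python
from h import *
go(522,376,185,2)
go(522,376,185,-178)
f=grab("side","pics/side5.png");im=cv2.imread("pics/side5.png")
a=[]
for x,y in((205,190),(251,296)): a.append(cv2.resize(im[y-40:y+40,x-40:x+40],(400,400),interpolation=cv2.INTER_CUBIC))
cv2.imwrite("pics/m5.png",np.hstack(a))
```

```text
at [641.8 -28.  190.2] yaw -8.4 shift [   2.8 -177.8 -382. ] turn -0.182 deg -10.4 q6 -0.01 w 84.9 down -0.9999
at [641.8 -28.  190.2] yaw -8.4 shift [   2.8 -177.8 -382. ] turn -0.182 deg -10.4 q6 -0.01 w 84.9 down -0.9999
```

View pics/m5.png

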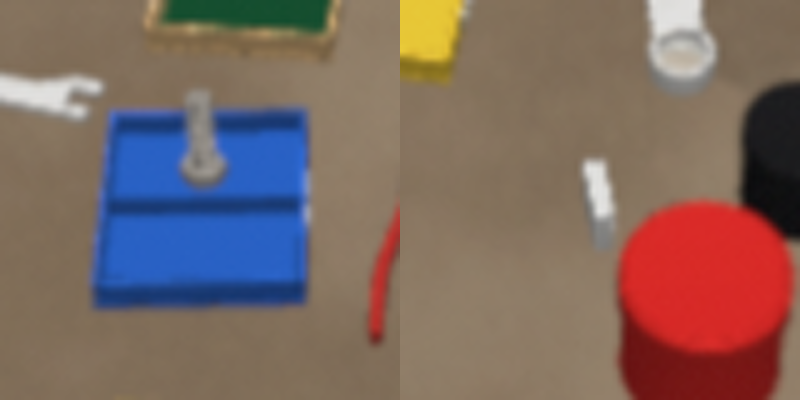

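Run:
```python
from h import *
f=np.load("side.npz")
c=np.array([(583,160),(606,160),(615,215),(594,220)],float)
p=onplane(f,np.stack([211+(c[:,0]-400)/5-.4,256+c[:,1]/5-.4],1),.03)*1000;print(p.round(1),p.mean(0))
d=(p[1]+p[0]-p[2]-p[3])/2; print(d,np.degrees(np.arctan2(d[1],d[0])))
t=np.load("top.npz");hsv=cv2.cvtColor(t["img"],cv2.COLOR_RGB2HSV)
m=cv2.inRange(hsv,(0,0,150),(180,45,255));k=np.zeros_like(m);k[172:196,123:147]=m[172:196,123:147]
v,u=np.nonzero(k);w=hsv[v,u,2].astype(float)
P=onplane(t,np.stack([u,v],1),.03)[:,:2]*1000;C=np.cov(P.T);e,V=np.linalg.eigh(C);print(P.mean(0),np.sqrt(e*12),np.degrees(np.arctan2(V[1,1],V[0,1])))
```

```text
[[526.5 367.9  30. ]
 [515.8 368.2  30. ]
 [512.8 399.   30. ]
 [522.5 401.4  30. ]] [519.37558164 384.12624465  30.        ]
[  3.50548204 -32.13230056   0.        ] -83.77392394551337
[523.85816395 383.50385135] [14.16735055 33.19104841] 103.2012226419175
```

Request:
play_rows --pt "0 -26 -55 -0.05 -0.2" --pt "0 -52 -111 -0.1 -0.2" --pt "0 -78 -167 -0.15 -0.2" --pt "0 -104 -223 -0.2 -0.2" --pt "0 -130 -279 -0.25 -0.2" --pt "0 -156 -335 -0.27 -0.2" --pt "0 -178 -384 -0.27 -0.2" --pt "60 -178 -384 -0.27 -0.2"

```text
time: 12.9
tool_pos: [0.5197, 0.3838, 0.126]
tool_rot: [0.532, 0.471, 0.53, -0.464]
contact_force: [2.0, -0.3, -0.2]
gripper_width: 0.601
```

Request:
play_rows --pt "50 0 0 0 -0.2" --pt "50 0 0 0 -0.2"

```text
time: 13.15
tool_pos: [0.5131, 0.3759, 0.0645]
tool_rot: [0.528, 0.464, 0.531, -0.473]
contact_force: [-0.6, 0.2, -0.9]
gripper_width: 0.601
```

Run:
```python
from h import *
go(522,378,7,7)
f=grab("side","pics/side6.png");im=cv2.imread("pics/side6.png")
x,y=251,290
cv2.imwrite("pics/m6.png",cv2.resize(im[y-40:y+40,x-40:x+40],(400,400),interpolation=cv2.INTER_CUBIC))
```

```text
at [513.1 375.9  64.5] yaw 7.0 shift [57.4  9.9 -1.3] turn 0.001 deg 0.0 q6 0.39 w 51.1 down -0.9999
```

View pics/m6.png

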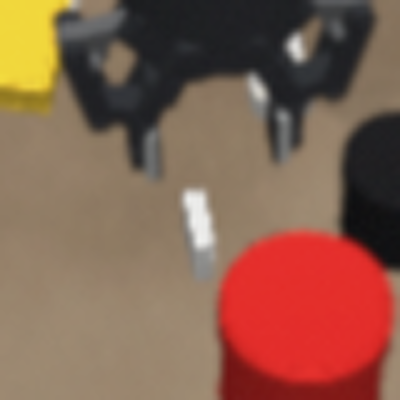

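Request:
play_rows --pt "0 8 -1 0 -0.2" --pt "20 8 -1 0 -0.2" --pt "20 8 -1 0 -0.2" --pt "20 8 -1 0 -0.2"

```text
time: 13.7
tool_pos: [0.526, 0.3804, 0.0523]
tool_rot: [0.53, 0.468, 0.53, -0.469]
contact_force: [-0.7, 0.0, -0.1]
gripper_width: 0.604
```

Run:
```python
from h import *
go(522,378,7,7)
```

```text
at [526.  380.4  52.3] yaw 7.0 shift [45.3 -4.3  1.9] turn 0.0 deg 0.0 q6 0.39 w 51.3 down -1.0
```

Request:
play_rows --pt "20 -4 2 0 -0.2" --pt "38 -4 2 0 -0.2" --pt "38 -4 2 0 -0.2" --pt "38 -4 2 0 -0.2"

```text
time: 14.2
tool_pos: [0.5223, 0.378, 0.014]
tool_rot: [0.53, 0.468, 0.53, -0.469]
contact_force: [0.2, 0.2, -0.4]
gripper_width: 0.598
```

Run:
```python
from h import *
go(522,378,7,7);print(manip.state()["contact_force"])
```

```text
at [522.3 378.   14. ] yaw 7.0 shift [ 7.  -0.3 -0. ] turn 0.0 deg 0.0 q6 0.39 w 50.8 down -1.0
[ 0.19185744  0.17812712 -0.40129293]
```

Request:
play_rows --pt "8 0 0 0 -0.2" --pt "8 0 0 0 0.3" --pt "8 0 0 0 0.7" --pt "8 0 0 0 1" --pt "8 0 0 0 1" --pt "8 0 0 0 1" --pt "8 0 0 0 1" --pt "8 0 0 0 1"

```text
time: 15.2
tool_pos: [0.5226, 0.3782, 0.0067]
tool_rot: [0.53, 0.469, 0.53, -0.468]
contact_force: [0.5, 0.8, 2.0]
gripper_width: 0.092
```

Request:
play_rows --pt "0 0 0 0 1" --pt "-10 0 0 0 1" --pt "-40 0 0 0 1" --pt "-80 0 0 0 1" --pt "-140 0 0 0 1" --pt "-140 0 0 0 1" --pt "-140 0 0 0 1"

```text
time: 16.08
tool_pos: [0.522, 0.3779, 0.1463]
tool_rot: [0.53, 0.468, 0.53, -0.469]
contact_force: [-0.2, -0.3, -1.1]
gripper_width: 0.09
```

Run:
```python
from h import *
go(620,-180,150,-7.7)
```

```text
at [522.  377.9 146.3] yaw 7.0 shift [ -3.7  29.  565.7] turn 0.257 deg 14.7 q6 0.39 w 7.6 down -1.0
```

Request:
play_rows --pt "0 3 62 0.03 1" --pt "0 6 124 0.06 1" --pt "0 10 186 0.1 1" --pt "0 13 248 0.13 1" --pt "0 16 310 0.16 1" --pt "0 19 372 0.2 1" --pt "0 22 434 0.23 1" --pt "0 25 496 0.257 1"

```text
time: 17.08
tool_pos: [0.6062, -0.1127, 0.1435]
tool_rot: [-0.464, -0.532, -0.466, 0.533]
contact_force: [1.8, 0.1, -0.4]
gripper_width: 0.09
```

Request:
play_rows --pt "0 -12 62 0 1" --pt "0 -12 74 0 1" --pt "50 -12 74 0 1" --pt "90 -12 74 0 1" --pt "90 -12 74 0 1" --pt "90 -12 74 0 1"

```text
time: 17.82
tool_pos: [0.5865, -0.1824, 0.057]
tool_rot: [0.466, 0.532, 0.465, -0.532]
contact_force: [1.4, -0.6, 0.3]
gripper_width: 0.09
```

Run:
```python
from h import *
go(620,-184,14,-7.7)
f=grab("side","pics/side7.png");im=cv2.imread("pics/side7.png")
x,y=215,145
cv2.imwrite("pics/m7.png",cv2.resize(im[y-40:y+40,x-40:x+40],(400,400),interpolation=cv2.INTER_CUBIC))
```

```text
at [ 586.5 -182.4   57. ] yaw -7.7 shift [43.  33.4 -2.9] turn 0.001 deg 0.0 q6 -0.29 w 7.6 down -1.0
```

View pics/m7.png

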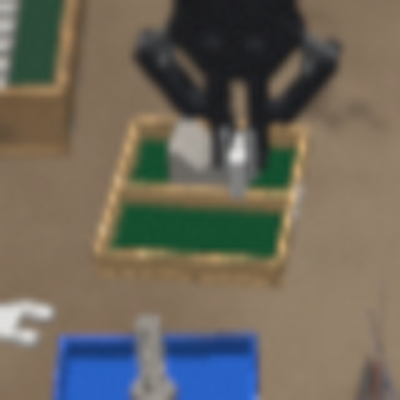

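Request:
play_rows --pt "0 33 -3 0 1" --pt "0 33 -3 0 1" --pt "25 33 -3 0 1" --pt "25 33 -3 0 1" --pt "25 33 -3 0 1"

```text
time: 18.5
tool_pos: [0.6194, -0.1845, 0.0326]
tool_rot: [0.466, 0.533, 0.465, -0.532]
contact_force: [0.2, -0.2, 0.5]
gripper_width: 0.09
```

Run:
```python
from h import *
go(620,-184,13,-7.7)
f=grab("side","pics/side8.png");im=cv2.imread("pics/side8.png")
x,y=215,145
cv2.imwrite("pics/m8.png",cv2.resize(im[y-40:y+40,x-40:x+40],(400,400),interpolation=cv2.INTER_CUBIC))
```

```text
at [ 619.4 -184.5   32.6] yaw -7.7 shift [19.6  0.5 -0.6] turn -0.0 deg -0.0 q6 -0.27 w 7.6 down -1.0
```

View pics/m8.png

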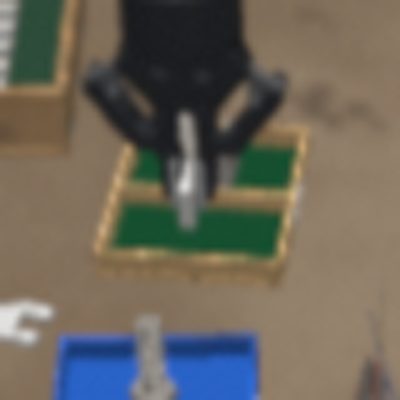

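Request:
play_rows --pt "10 0 0 0 1" --pt "16 0 0 0 1" --pt "19 0 0 0 1" --pt "20 0 0 0 1" --pt "20 0 0 0 1"

```text
time: 19.18
tool_pos: [0.6186, -0.1842, 0.0126]
tool_rot: [-0.465, -0.532, -0.466, 0.533]
contact_force: [-5.4, 3.1, 9.3]
gripper_width: 0.089
```

Request:
play_rows --pt "0 0 0 0 0.6" --pt "0 0 0 0 0.3" --pt "0 0 0 0 0.2" --pt "0 0 0 0 0.2" --pt "-40 0 0 0 0.2" --pt "-90 0 0 0 0" --pt "-150 0 0 0 -1" --pt "-150 0 0 0 -1"

```text
time: 20.18
tool_pos: [0.6229, -0.1859, 0.1692]
tool_rot: [0.469, 0.534, 0.461, -0.53]
contact_force: [0.2, -0.2, -0.7]
gripper_width: 0.904
```

Run:
```python
from h import *
go(364,294,160,-7.7)
go(420,147,160,-7.7)
```

```text
at [ 622.9 -185.9  169.2] yaw -7.7 shift [   3.6 -320.9 -440.9] turn 0.0 deg 0.0 q6 -0.27 w 76.9 down -0.9999
at [ 622.9 -185.9  169.2] yaw -7.7 shift [   5.  -245.7 -302.8] turn 0.0 deg 0.0 q6 -0.27 w 76.9 down -0.9999
```

Request:
play_rows --pt "0 -38 -47 -0.05 -1" --pt "0 -76 -94 -0.1 -1" --pt "0 -114 -141 -0.15 -1" --pt "0 -152 -188 -0.2 -1" --pt "0 -190 -235 -0.25 -1" --pt "0 -228 -282 -0.3 -1" --pt "0 -246 -303 -0.3 -1" --pt "0 -246 -303 -0.3 -1"

```text
time: 21.18
tool_pos: [0.4145, 0.15, 0.1602]
tool_rot: [0.54, 0.456, 0.541, -0.456]
contact_force: [0.4, -1.0, -0.0]
gripper_width: 0.999
```

Request:
play_rows --pt "40 0 0 0 -1" --pt "80 0 0 0 -1" --pt "80 0 0 0 -1" --pt "80 0 0 0 -1"

```text
time: 21.68
tool_pos: [0.4169, 0.1484, 0.0824]
tool_rot: [0.54, 0.458, 0.539, -0.457]
contact_force: [0.0, -0.1, 0.1]
gripper_width: 1.002
```

Run:
```python
from h import *
go(420.5,147.3,24,10)
f=grab("side","pics/side9.png");im=cv2.imread("pics/side9.png")
a=[]
for x,y in((286,210),(215,145)): a.append(cv2.resize(im[y-40:y+40,x-40:x+40],(400,400),interpolation=cv2.INTER_CUBIC))
cv2.imwrite("pics/m9.png",np.hstack(a))
```

```text
at [416.9 148.4  82.4] yaw 9.4 shift [58.4  3.3  1.7] turn -0.01 deg -0.6 q6 0.01 w 85.1 down -1.0
```

View pics/m9.png

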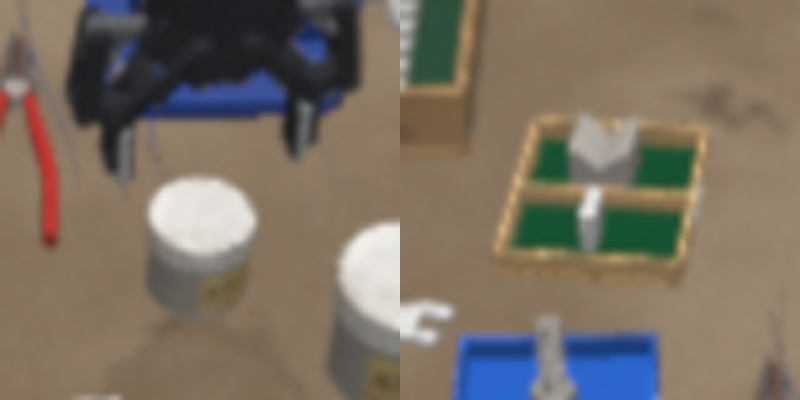

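Request:
play_rows --pt "30 3 1 0 -1" --pt "58 3 1 0 -1" --pt "58 3 1 0 -1" --pt "58 3 1 0 -0.5" --pt "58 3 1 0 0.1" --pt "58 3 1 0 0.1" --pt "58 3 1 0 0.1" --pt "58 3 1 0 0.1"

```text
time: 22.72
tool_pos: [0.4211, 0.1488, 0.0258]
tool_rot: [0.541, 0.458, 0.539, -0.456]
contact_force: [-1.5, -0.2, 6.3]
gripper_width: 0.643
```

Request:
play_rows --pt "0 0 0 0 0.3" --pt "-10 0 0 0 0.3" --pt "-50 0 0 0 0.3" --pt "-100 0 0 0 0.3" --pt "-130 0 0 0 0.3" --pt "-130 0 0 0 0.3"

```text
time: 23.48
tool_pos: [0.421, 0.1488, 0.1569]
tool_rot: [0.541, 0.459, 0.538, -0.455]
contact_force: [0.6, 0.8, -2.3]
gripper_width: 0.645
```

Run:
```python
from h import *
go(638,235,150,10)
```

```text
at [421.  148.8 156.9] yaw 9.5 shift [  8.6 228.2 -49.3] turn -0.009 deg -0.5 q6 0.01 w 54.9 down -1.0
```

Request:
play_rows --pt "0 57 -12 0 0.3" --pt "0 114 -24 0 0.3" --pt "0 171 -36 0 0.3" --pt "0 228 -49 0 0.3" --pt "0 228 -49 0 0.3" --pt "60 228 -49 0 0.3" --pt "105 228 -49 0 0.3" --pt "105 228 -49 0 0.3"

```text
time: 24.48
tool_pos: [0.63, 0.2328, 0.0415]
tool_rot: [0.537, 0.453, 0.542, -0.461]
contact_force: [0.4, 0.2, -2.2]
gripper_width: 0.646
```

Run:
```python
from h import *
go(638,235,30,10)
f=grab("side","pics/side10.png");im=cv2.imread("pics/side10.png")
x,y=205,245
cv2.imwrite("pics/m10.png",cv2.resize(im[y-40:y+40,x-40:x+40],(400,400),interpolation=cv2.INTER_CUBIC))
```

```text
at [630.  232.8  41.5] yaw 9.5 shift [11.4  8.4 -0.9] turn -0.009 deg -0.5 q6 0.08 w 54.9 down -0.9999
```

View pics/m10.png

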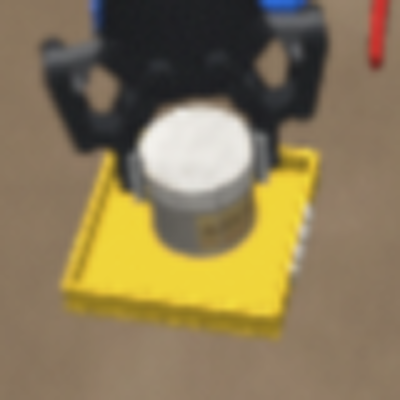

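Request:
play_rows --pt "0 4 0 0 0.3" --pt "5 4 0 0 0.3" --pt "8 4 0 0 0.3" --pt "10 4 0 0 0.3" --pt "12 4 0 0 0.3" --pt "12 4 0 0 0.3"

```text
time: 25.28
tool_pos: [0.6395, 0.2349, 0.036]
tool_rot: [0.539, 0.457, 0.54, -0.457]
contact_force: [-0.1, -0.3, -0.8]
gripper_width: 0.639
```

Request:
play_rows --pt "2 0 0 0 0.3" --pt "4 0 0 0 0.3" --pt "6 0 0 0 0.3" --pt "6 0 0 0 0.3"

```text
time: 25.78
tool_pos: [0.6397, 0.2349, 0.0302]
tool_rot: [0.54, 0.457, 0.54, -0.457]
contact_force: [0.1, -0.4, -1.4]
gripper_width: 0.643
```

Request:
play_rows --pt "1 0 0 0 0.3" --pt "2 0 0 0 0.3" --pt "2 0 0 0 0.3"

```text
time: 26.15
tool_pos: [0.6399, 0.235, 0.03]
tool_rot: [0.54, 0.457, 0.54, -0.457]
contact_force: [-4.9, -1.4, 7.2]
gripper_width: 0.643
```

Request:
play_rows --pt "0 0 0 0 -0.6" --pt "0 0 0 0 -0.8" --pt "0 0 0 0 -0.8" --pt "0 0 0 0 -0.8" --pt "-50 0 0 0 -0.8" --pt "-100 0 0 0 -0.8" --pt "-150 0 0 0 -1" --pt "-150 0 0 0 -1"

```text
time: 27.15
tool_pos: [0.6431, 0.2358, 0.1854]
tool_rot: [0.542, 0.46, 0.537, -0.454]
contact_force: [-0.2, -0.3, -0.7]
gripper_width: 1.001
```

Run:
```python
from h import *
for y in (10,-50,90): go(364,294,150,y)
f=np.load("top.npz"); hsv=cv2.cvtColor(f["img"],cv2.COLOR_RGB2HSV)
m=cv2.inRange(hsv,(0,0,150),(180,50,255));m[:,:165]=0;m[:232]=0;m[270:]=0;m[:,205:]=0
v,u=np.nonzero(m);P=onplane(f,np.stack([u,v],1),.074)*1000;print("bigtin",P.min(0),P.max(0))
v,u=np.nonzero(cv2.inRange(hsv[195:225,120:150],(0,0,0),(180,255,60)));P=onplane(f,np.stack([u+120,v+195],1),.055)*1000;print("black",P.min(0),P.max(0))
```

```text
at [643.1 235.8 185.4] yaw 9.5 shift [  32.5 -266.  -103.3] turn -0.009 deg -0.5 q6 0.08 w 85.1 down -0.9999
at [643.1 235.8 185.4] yaw 9.5 shift [  32.5 -266.  -103.3] turn 1.038 deg 59.5 q6 0.08 w 85.1 down -0.9999
at [643.1 235.8 185.4] yaw 9.5 shift [  32.5 -266.  -103.3] turn -1.405 deg -80.5 q6 0.08 w 85.1 down -0.9999
bigtin [281.63014205 173.2354821   74.        ] [357.43179347 249.33286277  74.        ]
black [399.30167893 336.07381512  55.        ] [437.6205067  373.01010374  55.        ]
```

Request:
play_rows --pt "0 -53 -20 0.16 -0.3" --pt "0 -106 -41 0.32 -0.3" --pt "0 -160 -62 0.48 -0.3" --pt "0 -213 -83 0.64 -0.3" --pt "0 -266 -103 0.78 -0.3" --pt "0 -266 -103 0.78 -0.3" --pt "50 -266 -103 0.78 -0.3" --pt "80 -266 -103 0.78 -0.3"

```text
time: 28.15
tool_pos: [0.36, 0.292, 0.0958]
tool_rot: [-0.326, -0.627, -0.325, 0.628]
contact_force: [-0.7, -0.4, 0.1]
gripper_width: 0.649
```

Request:
play_rows --pt "0 0 0 0 -0.3" --pt "0 0 0 0 -0.3"

```text
time: 28.4
tool_pos: [0.3615, 0.2929, 0.0993]
tool_rot: [0.325, 0.628, 0.325, -0.627]
contact_force: [-0.3, 0.2, 0.6]
gripper_width: 0.651
```

Run:
```python
from h import *
go(364,294.3,25,-35)
f=grab("side","pics/side11.png");im=cv2.imread("pics/side11.png")
a=[]
for x,y in((313,255),(205,240)): a.append(cv2.resize(im[y-40:y+40,x-40:x+40],(400,400),interpolation=cv2.INTER_CUBIC))
cv2.imwrite("pics/m11.png",np.hstack(a))
```

```text
at [361.5 292.9  99.3] yaw -35.2 shift [74.3  1.2 -2.5] turn -0.004 deg -0.2 q6 1.14 w 55.3 down -1.0
```

View pics/m11.png

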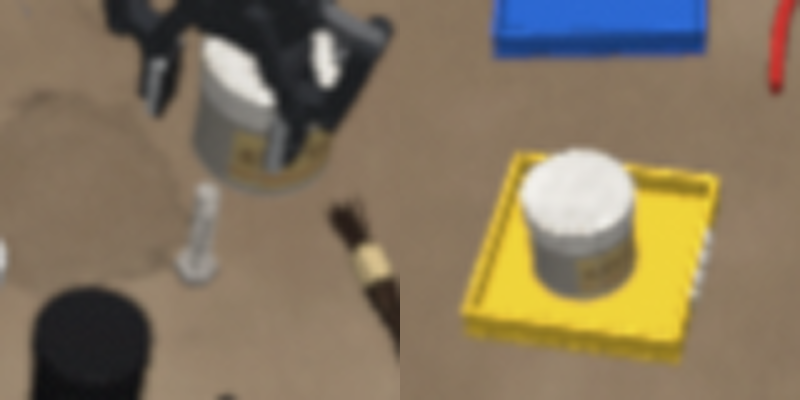

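Request:
play_rows --pt "35 1 -2 0 -0.3" --pt "73 1 -2 0 -0.3" --pt "73 1 -2 0 -0.3" --pt "73 1 -2 0 0.4" --pt "73 1 -2 0 1" --pt "73 1 -2 0 1" --pt "73 1 -2 0 1" --pt "73 1 -2 0 1"

```text
time: 29.45
tool_pos: [0.3639, 0.2946, 0.0274]
tool_rot: [0.325, 0.629, 0.325, -0.627]
contact_force: [0.7, -0.9, 6.7]
gripper_width: 0.122
```

Request:
play_rows --pt "0 0 0 0 1" --pt "0 0 0 0 1" --pt "-15 0 0 0 1" --pt "-60 0 0 0 1" --pt "-120 0 0 0 1" --pt "-160 0 0 0 1" --pt "-160 0 0 0 1"

```text
time: 30.32
tool_pos: [0.3645, 0.295, 0.1907]
tool_rot: [0.325, 0.631, 0.326, -0.624]
contact_force: [-1.0, -0.2, -1.0]
gripper_width: 0.124
```

Run:
```python
from h import *
go(640,44,190,-35); go(640,44,190,0)
```

```text
at [364.5 295.  190.7] yaw -35.2 shift [  1.8 369.8  46.3] turn -0.004 deg -0.2 q6 1.14 w 10.5 down -1.0
at [364.5 295.  190.7] yaw -35.2 shift [  1.8 369.8  46.3] turn -0.614 deg -35.2 q6 1.14 w 10.5 down -1.0
```

Request:
play_rows --pt "0 60 8 0 1" --pt "0 120 16 0 1" --pt "0 180 24 0 1" --pt "0 240 32 0 1" --pt "0 300 40 0 1" --pt "0 350 45 0 1" --pt "0 370 46 0 1" --pt "0 370 46 0 1"

```text
time: 31.32
tool_pos: [0.6378, 0.0425, 0.184]
tool_rot: [-0.324, -0.627, -0.326, 0.629]
contact_force: [-0.8, -0.1, -1.6]
gripper_width: 0.121
```

Request:
play_rows --pt "60 0 0 0 1" --pt "110 0 0 0 1" --pt "140 0 0 0 1" --pt "145 0 0 0 1" --pt "145 0 0 0 1"

```text
time: 31.95
tool_pos: [0.6381, 0.0438, 0.0412]
tool_rot: [0.326, 0.628, 0.326, -0.627]
contact_force: [0.0, -0.0, 0.9]
gripper_width: 0.123
```

Run:
```python
from h import *
go(640,44,31,-35)
f=grab("side","pics/side12.png");im=cv2.imread("pics/side12.png")
x,y=205,190
cv2.imwrite("pics/m12.png",cv2.resize(im[y-40:y+40,x-40:x+40],(400,400),interpolation=cv2.INTER_CUBIC))
```

```text
at [638.1  43.8  41.2] yaw -35.1 shift [10.2  1.4 -1.3] turn -0.003 deg -0.1 q6 0.57 w 10.5 down -1.0
```

View pics/m12.png

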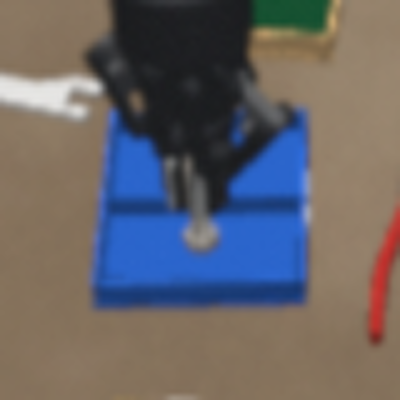

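Request:
play_rows --pt "4 0 0 0 1" --pt "7 0 0 0 1" --pt "9 0 0 0 1" --pt "11 0 0 0 1" --pt "11 0 0 0 1"

```text
time: 32.62
tool_pos: [0.6386, 0.0428, 0.0315]
tool_rot: [-0.325, -0.628, -0.325, 0.628]
contact_force: [-4.9, 1.6, 9.1]
gripper_width: 0.117
```

Request:
play_rows --pt "0 0 0 0 0.5" --pt "0 0 0 0 0.2" --pt "0 0 0 0 0.2" --pt "0 0 0 0 0.2" --pt "-40 0 0 0 0.2" --pt "-90 0 0 0 0.2" --pt "-150 0 0 0 0.2" --pt "-200 0 0 0 0.2"

```text
time: 33.62
tool_pos: [0.6384, 0.0429, 0.2319]
tool_rot: [0.326, 0.628, 0.325, -0.627]
contact_force: [1.2, -0.1, 0.3]
gripper_width: 0.398
```

Run:
```python
from h import *
go(450,-430,230,-35)
```

```text
at [638.4  42.9 231.9] yaw -35.2 shift [  1.6 118.7 495. ] turn -0.004 deg -0.2 q6 0.57 w 33.8 down -1.0
```

Back the arm away so that both cameras see the trays.

Request:
play_rows --pt "-10 15 62 0 0.2" --pt "-10 30 124 0 0.2" --pt "-10 45 186 0 0.2" --pt "-10 60 248 0 0.2" --pt "-10 74 310 0 0.2" --pt "-10 89 372 0 0.2" --pt "-10 104 434 0 0.2" --pt "-10 119 495 0 0.2"

```text
time: 34.62
tool_pos: [0.4526, -0.4227, 0.2393]
tool_rot: [0.325, 0.628, 0.325, -0.628]
contact_force: [1.2, 0.1, -0.2]
gripper_width: 0.396
```

Run:
```python
from h import *
o=[]
f=grab("side","pics/side13.png");im=cv2.imread("pics/side13.png")
o.append(cv2.resize(im[120:290,150:290],(400,486),interpolation=cv2.INTER_CUBIC))
f=grab("top","pics/top13.png");im=cv2.imread("pics/top13.png")
o.append(cv2.resize(im[115:237,150:360][:, :],(400,232),interpolation=cv2.INTER_CUBIC))
o[1]=cv2.copyMakeBorder(o[1],0,254,0,0,cv2.BORDER_CONSTANT)
cv2.imwrite("pics/m13.png",np.hstack(o))
t0=cv2.imread("pics/top0.png");hsv=[cv2.cvtColor(i,cv2.COLOR_BGR2HSV) for i in(t0,im)]
for n,lo,hi,(x0,y0,x1,y1) in(("loupe",(0,0,95),(180,60,255),(156,190,182,208)),("pliers",(0,150,80),(8,255,255),(215,175,265,200))):
    print(n,[np.argwhere(cv2.inRange(h,lo,hi)[y0:y1,x0:x1]).mean(0).round(2)+[y0,x0] for h in hsv])
print(manip.state()["time"])
```

```text
loupe [array([199.19, 168.52]), array([199.13, 168.46])]
pliers [array([190.42, 235.9 ]), array([190.43, 235.66])]
34.725
```

View pics/m13.png

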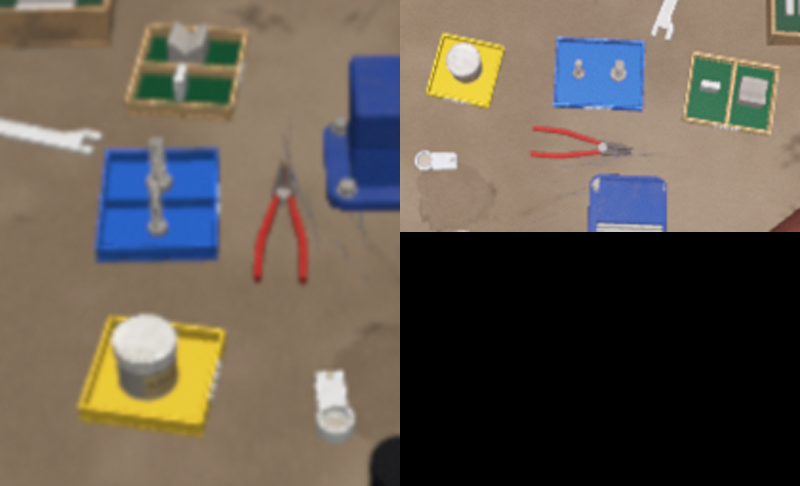

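```bash
python3 -c "
from h import *
print(manip.job_done())"
```

```text
the job is handed in; nothing more can be done
None
```

The job is done and handed in at about 35 s of the 131 s allowed.

**Placed:**
- **Blue tray:** the large bolt is in the bay on the robot's right and the thin bolt in the one on its left.
- **Felt tray:** the V-block is in the right bay and the gauge block in the left.
- **Yellow tray:** the smaller ochre-banded tin is within a few mm of the centre, going by the TCP reading at release.

**Last checks:** the final top and side pictures show all five pieces upright on their tray floors, one per bay. The loupe and pliers shifted by less than 0.3 px between the first and last top pictures, so they were not disturbed. The arm stood clear, touching nothing.

**Not quite as planned:**
- While releasing the V-block I repeated a downward shift, so for three rows the command was 17 mm too deep. No force was read during that press; the V-block stood level in its bay afterwards.
- I moved the gauge block the wrong way over its tray by about 33 mm and corrected it before lowering.
- Grip widths read 1.4 to 2.1 mm below the nominal sizes for every piece.
- I did not measure final positions in the tray frames. The placing rests on the TCP readings and the pictures.

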